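# Load two coil formers on a winder spindle and lock them with the end cap

## Task

Get the coil winder ready: slide the copper former onto its sprung spindle, fully back against the brass shoulder, then the yellow one up against it, then push the white end cap on until the red latch under the spindle springs out in front of it and locks it. Press gently, never ramming the spindle back near the end of its spring travel, and leave the maroon former and the other things on the bench where they are.

Things in the scene. Friction and masses are not known exactly. Their poses are not given: they have to be found in the camera images.
- stand: the coil winder's fixed grey base and blue housing, 85 mm wide and 142 mm high, bolted down. Origin on the table under it, z up; the spindle points along its own -y at 120 mm height. The housing's front face is 75 mm behind the shoulder's front face.
- seat (a point): centre of the front face of the brass shoulder disc (42 mm wide) on the spindle, on its axis; moves with it. -y points out along the level spindle, z up. A 16 mm rod reaches 120 mm out from here, the last 10 mm a cone down to 6 mm. Loaded, the part centres lie 13 mm (copper), 39 mm (yellow) and 67 to 71 mm (cap) out; released, a former's bore axis hangs 6 mm below the rod's, the cap's 1 mm.
- nose (a point): the tip of the spindle, on its axis, 120 mm out from the seat; axes as for the seat.
- spindle (a joint): how far the whole spindle has been pushed back into the housing, in m: 0 at rest, hard stop at 0.020. A spring pushes it out again, about 1.2 N per mm. More than 0.016 (about 20 N) counts as rammed.
- latch (a joint): red sprung latch under the spindle, in rad: 0 out, about 0.2 pressed in. A 5 mm wide ramp, hinged 104 mm out from the seat, sloping down towards the housing to a square end 86 mm out, 13 mm below the axis. Formers clear it with their bore axis 2 to 5 mm below the spindle's. Pushing the cap over it takes 5 to 15 N depending on friction, while the spindle gives way; it springs out once the cap is past.
- copper_coil_mid (a point): square coil bobbin 48 x 48 mm and 26 mm long, black plastic flanges with a bright copper winding flush on its four sides; 70 g; a round bore 28 mm across runs right through along its own y axis. It starts standing on a flat side, bore level and centred 24 mm above the table. This point is its centre, on the bore axis. 
- yellow_coil_mid (a point): square coil bobbin 48 x 48 mm and 26 mm long, black plastic flanges with a yellow winding flush on its four sides; 70 g; a round bore 28 mm across runs right through along its own y axis. It starts standing on a flat side, bore level and centred 24 mm above the table. This point is its centre, on the bore axis. 
- maroon_coil_mid (a point): square coil bobbin 48 x 48 mm and 26 mm long, black plastic flanges with a dark maroon winding flush on its four sides; 70 g; a round bore 28 mm across runs right through along its own y axis. It starts standing on a flat side, bore level and centred 24 mm above the table. This point is its centre, on the bore axis. A spare: leave it alone.
- copper_coil: the copper former's body; origin at the middle of its underside, y along the bore
- yellow_coil: the yellow former's body, likewise
- cap: the white cap's body, likewise
- cap_mid (a point): white plastic end cap, a plain square block 48 x 48 mm and 30 mm long; 50 g; a round bore 18.5 mm across runs right through along its own y axis, either end may go first. It starts standing on a flat side, bore level and centred 24 mm above the table. This point is its centre, on the bore axis.
- glue_gun: blue glue gun lying on its side, bystander
- screwdriver: screwdriver, bystander
- tape_roll: cream roll of tape lying flat, bystander
- flux_jar: small jar, bystander
- pot_core: small black ferrite block, bystander
There are look-alikes about, which are no part of the job. Of the things that look like the cap, take the one that is farthest to the robot's left at the start.

How it is judged:
By the outcome, as a careful person would: the job done as asked, in the order asked, and still so for the second after the job is handed in, with the robot touching nothing.
It also fails if it takes over 67 s, if anything falls off the work surface, if the arm or the gripper's body presses on something with over 40 N, if the wrist force passes 120 N, or if a joint passes its speed limit or range.

## Robot

A 6-joint arm with a two-finger parallel gripper is mounted at the origin on the work surface. World frame = base frame: x ahead of the robot, y to its left, z up, the work surface at z = 0. Lengths are in mm, angles in rad, forces in N, time in s.
With the tool pointing down it reaches from about 275 to 750 mm from the base axis. Payload 10.2 kg.
Tool frame: the origin (TCP) lies at the centre of the arm's flange, where the gripper is bolted on; the fingertips stand ctrl.tip_reach ahead of it and the grasp point (between the pads) lies 155 mm ahead of it (ctrl.tip_reach is the distance from the TCP to the fingertips, in mm); z points along the fingers, y is the direction in which the jaws open and shut (so a half turn about z gives the same grasp; the last joint's range is limited). The gripper opens to 85 mm and grips with 20 to 120 N. Pads are 22 mm wide; open, the fingers measure 114 mm over their backs; the gripper's body (76 mm by 85 mm) begins 54 mm behind the grasp point. The pads swing forward as they close: fully open they stand 13 mm farther back than shut.
Start: joints at [-1.482, 0.313, 1.498, -0, 1.331, -0.223], TCP at [161.043, -499.698, 404.694] pointing down, gripper open.
Joint ranges: [-2.94, 2.94], [-0.97, 2.17], [0.19, 2.56], [-1.23, 4.37], [0.02, 3.11], [-2.88, 2.88]. Speed limits (rad/s): [2.39, 2.39, 3.01, 3.14, 3.14, 3.14].

## Interface

Orientations are given as a unit quaternion [w, x, y, z].
In Python, from rig import ctrl, viewer gives the robot as it stands.
- The arm moves only by the tool drive_tool, never from a script. Its argument "rows" is a list that holds one entry, the list of rows, each a list of 6 numbers: the shift along the world's x, y, z normalised to -1 to 1, where 1 is 0.1 m, then the turn, a rotation vector about the world's x, y, z normalised to -1 to 1, where 1 is 90 degrees. A call has 1 to 10 rows; each row is the pose to reach, as a shift and turn from the pose measured when the call began; what a row does not reach only later rows make up. A row lasts 1/8 s, in which the tool goes at most 62.5 mm and 10.7 degrees, less where a joint would pass 70% of its speed; a pose out of reach is approached as far as the arm can. A call with a number of a shift or a turn outside -1 to 1 is refused whole. A call with a gripper value outside its range is refused whole. "fingers" is the opening, from -1 (shut) to 1 (fully open), set as the call begins (left out, the last holds). The fingers move at their own pace and stop on an object; "force" is the grip in N (left out, the last holds). Time passes only in rows, so rows that repeat a pose let the fingers close. It gives the time, the measured TCP pose, the force and the opening at its end, in the units of the state.
- ctrl.sense(): the state, without advancing time (a new reading comes with each control period).
- viewer.capture(name): name is "scene" or "top"; returns the picture (400x640x3 uint8, red, green, blue); there is no depth.
- viewer.calibration(name): a dict with "mtx" (3x3 intrinsics, pixels), "extrinsics" (4x4, takes a point from camera to world coordinates). Camera axes: x right, y up, looking along -z (the intrinsics and any distortion apply to the point x, -y, -z); pixel columns grow to the right and rows downward; lengths in mm; the calibration is good to about 2 mm. A picture is of the moment at which its call begins. calibration takes no time and is no camera call.
- ctrl.finish_job(): hands the job in, once; it reports no verdict.
The state is a dict: "time_s": time; "joints": joint angles; "dq": joint speeds; "tau": joint torques, N m; "eef_pos": TCP position; "ee_rot": TCP orientation; "force": force on the tool from outside, world axes, zero at the start; "wrist_torque": the same for the moment, N m; "grip_width": opening from 0.0 (shut) to 1.0 (fully open).
Only numpy, scipy, OpenCV 4.12 (cv2) and the standard library are available. Lean on these libraries where they do the work, as an engineer would, in place of code of your own. Each camera call takes 0.05 s, during which the arm holds its last target.

## Working session

There is one attempt and no reset: what is moved stays moved. The work goes in short steps, Python scripts to look and compute and a tool call to move; the robot and the scene stay as the last step left them, time stands still between calls to the robot, and variables do not carry over. Pictures are saved under pics/ and viewed, and the job is handed in when it is done.

Besides the shell and the picture viewer there is one more tool, called after "Emit:" as name(argument=value, ...), one argument or row to a line, values as JSON. drive_tool: Moves the arm, as the interface text tells. Scaled input: -1 to 1 covers 0.1 m each way for a shift and 90 degrees each way for a turn. Its arguments: {"type":"object","properties":{"rows":{"type":"array","items":{"type":"array","items":{"type":"array","items":{"type":"number"}}}},"fingers":{"type":"number"},"force":{"type":"number"}},"required":["rows"]}

```bash
ls; mkdir -p pics
python3 - <<'E'
from rig import ctrl, viewer
import cv2
print(ctrl.sense(), ctrl.tip_reach)
for n in ["scene","top"]:
    im=viewer.capture(n); cv2.imwrite(f"pics/{n}0.png",im[:,:,::-1])
    c=viewer.calibration(n); print(n,c)
E
```

```text
pics
{'time_s': 0.0, 'joints': array([-1.48239198e+00,  3.13481568e-01,  1.49840867e+00,  2.53350508e-05,
        1.33100574e+00, -2.23392144e-01]), 'dq': array([ 6.31102175e-04, -2.89170015e-04,  1.93589635e-03,  4.48423247e-05,
       -1.81644038e-03, -2.72103606e-03]), 'tau': array([-4.18257187e-04, -4.12264717e+01, -2.59740078e+01, -2.30526812e-04,
        4.17781252e-03,  1.03210080e-06]), 'eef_pos': array([ 161.045694  , -499.66195647,  404.12947085]), 'ee_rot': array([-6.49348793e-04,  9.87872719e-01,  1.55264502e-01,  5.62249446e-05]), 'force': array([ 1.38928564, -0.05901621,  0.08128062]), 'wrist_torque': array([ 0.00200939, -0.02146381, -0.02408066]), 'grip_width': 0.9998305734958469} 173.4
scene {'mtx': array([[457.66457002,   0.        , 326.57838196],
       [  0.        , 457.66457002, 200.0071659 ],
       [  0.        ,   0.        ,   1.        ]]), 'extrinsics': array([[ 6.55712667e-01, -4.83931745e-01,  5.79526500e-01,
         1.33884780e+03],
       [ 7.55008463e-01,  4.22079983e-01, -5.01807441e-01,
        -6.93639474e+02],
       [-1.76598509e-03,  7.66588908e-01,  6.42135754e-01,
         9.69897403e+02],
       [ 0.00000000e+00,  0.00000000e+00,  0.00000000e+00,
         1.00000000e+00]])}
top {'mtx': array([[402.18621615,   0.        , 321.5670694 ],
       [  0.        , 402.18621615, 195.28301772],
       [  0.        ,   0.        ,   1.        ]]), 'extrinsics': array([[ 1.77772345e-02,  9.93202565e-01, -1.15033192e-01,
         4.20152129e+02],
       [-9.99807646e-01,  1.86119308e-02,  6.18606156e-03,
        -4.74172030e+01],
       [ 8.28500202e-03,  1.14901094e-01,  9.93342387e-01,
         1.20840060e+03],
       [ 0.00000000e+00,  0.00000000e+00,  0.00000000e+00,
         1.00000000e+00]])}
```

View pics/scene0.png

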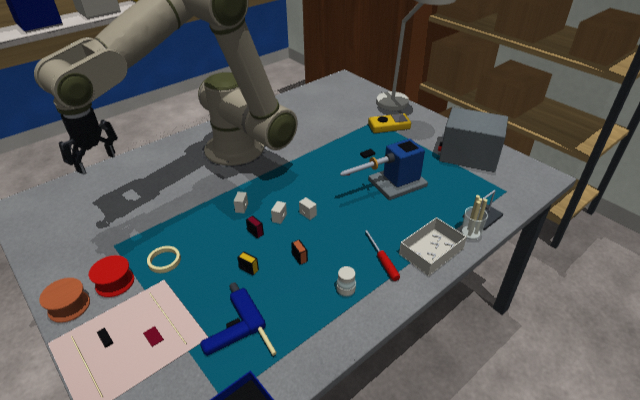

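View pics/top0.png

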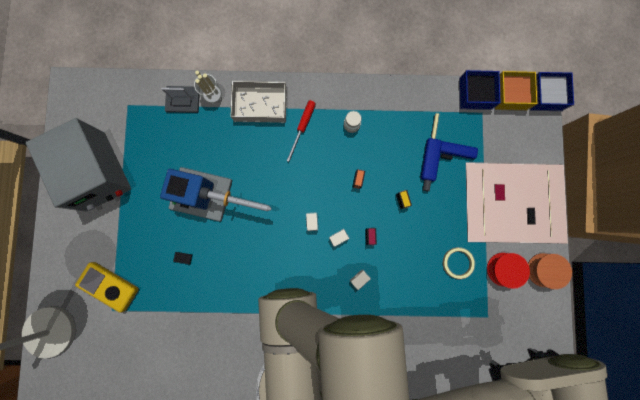

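The top view has the robot's left (+y) at image left. Three things look like the cap: white blocks at top-view pixels (312,222), (339,238) and (360,281). The farthest left is (312,222). I'll enlarge to confirm.

Run:
```python
import cv2,numpy as np
t=cv2.imread("pics/top0.png"); s=cv2.imread("pics/scene0.png")
a=cv2.resize(t[160:300,290:430],(560,560),interpolation=cv2.INTER_CUBIC)
cv2.imwrite("pics/crop_t.png",a)
cv2.imwrite("pics/crop_s.png",cv2.resize(s[180:280,220:330],(770,700//1)[:2] if 0 else (660,600),interpolation=cv2.INTER_CUBIC))
cv2.imwrite("pics/crop_st.png",cv2.resize(t[160:230,150:280],(780,420),interpolation=cv2.INTER_CUBIC))
cv2.imwrite("pics/crop_ss.png",cv2.resize(s[130:210,325:435],(770,560),interpolation=cv2.INTER_CUBIC))
```

```text
(no output)
```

View pics/crop_t.png

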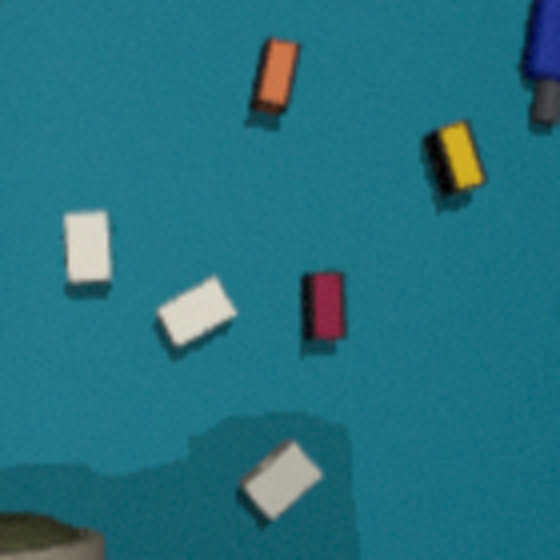

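View pics/crop_s.png

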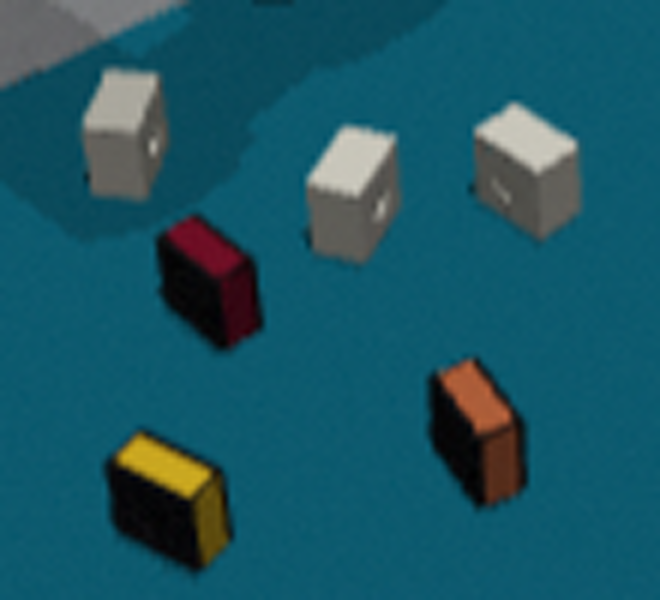

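View pics/crop_st.png

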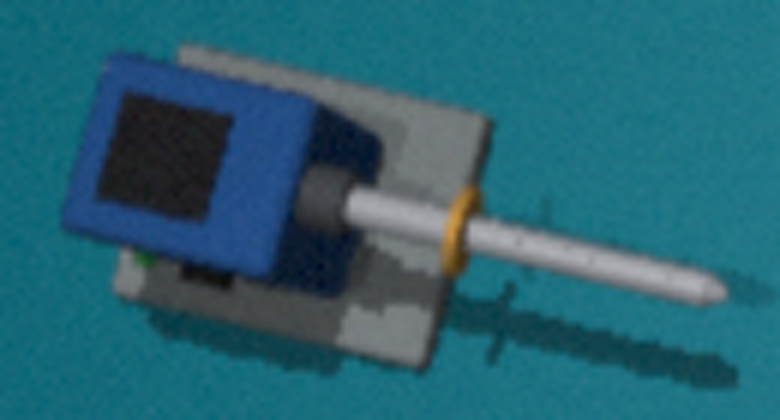

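View pics/crop_ss.png

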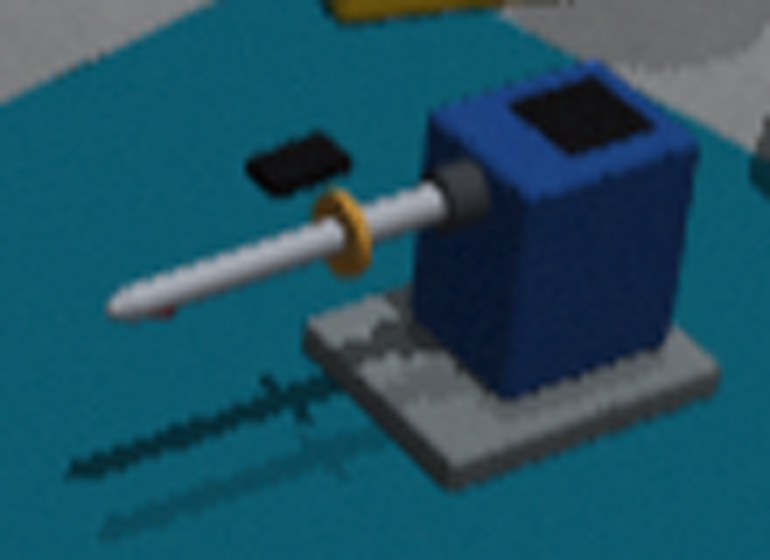

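The crops confirm three white bored blocks. The one at top-view (312,222), scene (308,208), is the leftmost, so that is the cap. The copper (359,179), yellow (404,200) and maroon (371,237) formers, the shoulder and the nose are also clear.

```bash
cat > h.py <<'E'
import numpy as np, cv2
from rig import ctrl, viewer
def cal(n):
    c=viewer.calibration(n); return np.array(c["mtx"]),np.array(c["extrinsics"])
def ray(n,u,v):
    K,E=cal(n); d=np.array([(u-K[0,2])/K[0,0],-(v-K[1,2])/K[1,1],-1.])
    return E[:3,3],E[:3,:3]@(d/np.linalg.norm(d))
def plane(n,u,v,z):
    o,d=ray(n,u,v); return o+d*(z-o[2])/d[2]
def proj(n,p):
    K,E=cal(n); q=E[:3,:3].T@(np.array(p,float)-E[:3,3]); q=np.array([q[0],-q[1],-q[2]])
    q=K@q; return q[:2]/q[2]
def tri(a,b):  # (u,v) in top, (u,v) in scene
    o1,d1=ray("top",*a);o2,d2=ray("scene",*b)
    s=np.linalg.lstsq(np.c_[d1,-d2],o2-o1,rcond=None)[0]
    p,q=o1+s[0]*d1,o2+s[1]*d2
    return (p+q)/2,np.linalg.norm(p-q)
def blobs(img,lo,hi,amin=20,roi=None):
    hsv=cv2.cvtColor(img,cv2.COLOR_BGR2HSV); m=cv2.inRange(hsv,np.array(lo),np.array(hi))
    n,l,s,c=cv2.connectedComponentsWithStats(m)
    return [(l==i,s[i],c[i]) for i in range(1,n) if s[i,4]>=amin]
E
python3 - <<'E'
from h import *
t=cv2.imread("pics/top0.png"); s=cv2.imread("pics/scene0.png")
hs=cv2.cvtColor(t,cv2.COLOR_BGR2HSV)
for p in [(359,179),(405,199),(312,222),(339,238),(371,237),(360,281)]: print(p,hs[p[1],p[0]])
def top(name,lo,hi,cx,cy):
    for m,st,c in blobs(t,lo,hi,25):
        if abs(c[0]-cx)<8 and abs(c[1]-cy)<8:
            cn=max(cv2.findContours(m.astype(np.uint8),cv2.RETR_EXTERNAL,cv2.CHAIN_APPROX_NONE)[0],key=cv2.contourArea)
            P=np.array([plane("top",u,v,48)[:2] for u,v in cn[:,0,:]],np.float32)
            r=cv2.minAreaRect(P)
            ys,xs=np.nonzero(m); Q=np.array([plane("top",u,v,48)[:2] for u,v in zip(xs,ys)])
            w,V=np.linalg.eigh(np.cov(Q.T)); 
            print(name,"px",c.round(1),st[4],"centroid",Q.mean(0).round(1),"rect",np.round(r[0],1),np.round(r[1],1),round(r[2],1),"PCA short axis deg",np.degrees(np.arctan2(V[1,0],V[0,0])).round(1),"sd*sqrt12",np.sqrt(12*w).round(1), "scene px of centre",proj("scene",[*Q.mean(0),48]).round(0))
top("copper",(4,120,130),(14,255,255),359,179)
top("yellow",(20,150,120),(32,255,255),405,199)
for q in [(312,222),(339,238),(360,281)]: top("white",(0,0,140 if q[1]<280 else 110),(60,60,255),*q)
top("maroon",(165,100,80),(179,255,255),371,237)
# spindle
for P in [((271,208),(341,175)),]:
    print(tri(*P))
print("top@120 nose",plane("top",270.5,208.3,120))
E
```

```text
(359, 179) [ 10 165 203]
(405, 199) [ 24 213 208]
(312, 222) [ 24  22 217]
(339, 238) [ 25  21 217]
(371, 237) [172 180 140]
(360, 281) [ 25  16 177]
copper px [359.  177.6] 94 centroid [ 608.5 -163.1] rect [ 608.6 -163. ] [17.7 44.1] 79.2 PCA short axis deg -101.7 sd*sqrt12 [18.3 44.9] scene px of centre [299. 246.]
yellow px [405.  198.5] 96 centroid [ 549.7 -297.3] rect [ 549.7 -297.3] [43.3 17.7] 18.2 PCA short axis deg -72.0 sd*sqrt12 [18.6 44.3] scene px of centre [247. 258.]
white px [311.4 221.6] 154 centroid [477.8 -26.8] rect [478. -27.] [43.2 26. ] 1.1 PCA short axis deg -83.7 sd*sqrt12 [27.8 45.4] scene px of centre [307. 203.]
white px [338.6 237.6] 162 centroid [ 433.2 -105.7] rect [ 432.9 -105.5] [28.3 46.4] 30.6 PCA short axis deg -150.1 sd*sqrt12 [28.6 47. ] scene px of centre [279. 207.]
white px [359.8 279.6] 184 centroid [ 315.7 -167.6] rect [ 316.2 -167.1] [32.8 46.1] 41.8 PCA short axis deg -138.7 sd*sqrt12 [31.7 45.8] scene px of centre [241. 197.]
maroon px [371.6 236.5] 100 centroid [ 438.  -200.6] rect [ 438.2 -200.6] [43.5 18.1] 4.7 PCA short axis deg -86.6 sd*sqrt12 [18.3 45.4] scene px of centre [254. 221.]
(array([509.39029047,  82.92116765, 119.5208195 ]), np.float64(1.4325308171608433))
top@120 nose [508.07619245  83.61313561 120.        ]
```

Run:
```python
from h import *
t=cv2.imread("pics/top0.png"); s=cv2.imread("pics/scene0.png")
def sat(im): return cv2.cvtColor(im,cv2.COLOR_BGR2HSV)
# cap edges finer: subpixel threshold in 8x upsample
for (cx,cy,nm) in [(312,222,"cap"),(359,178,"copper"),(405,199,"yellow")]:
    c=t[cy-16:cy+16,cx-16:cx+16]; k=8
    u=cv2.resize(c,None,fx=k,fy=k,interpolation=cv2.INTER_CUBIC); h=sat(u)
    m={"cap":cv2.inRange(h,(0,0,130),(179,110,255)),"copper":cv2.inRange(h,(0,90,120),(20,255,255)),"yellow":cv2.inRange(h,(15,90,110),(38,255,255))}[nm]
    cn=max(cv2.findContours(m,cv2.RETR_EXTERNAL,cv2.CHAIN_APPROX_NONE)[0],key=cv2.contourArea)[:,0,:]
    P=np.array([plane("top",(x+.5)/k-.5+cx-16,(y+.5)/k-.5+cy-16,48)[:2] for x,y in cn],np.float32)
    r=cv2.minAreaRect(P); w,V=np.linalg.eigh(np.cov(P.T)); M=cv2.moments(P.reshape(-1,1,2))
    print(nm,np.round(r[0],1),np.round(r[1],1),round(r[2],1),"PCA short",np.degrees(np.arctan2(V[1,0],V[0,0])).round(1),"cen",round(M['m10']/M['m00'],1),round(M['m01']/M['m00'],1))
# rod edges in each view
def rod(im,n,cols):
    h=sat(im); S=h[:,:,1].astype(float); out=[]
    for c,(r0,r1) in cols:
        col=S[r0:r1,c]; mn=col.argmin(); b=(90+0)
        i=mn
        while i>0 and col[i]<b:i-=1
        j=mn
        while j<len(col)-1 and col[j]<b:j+=1
        a=i+(col[i]-b)/(col[i]-col[i+1]); e=j-(col[j]-b)/(col[j]-col[j-1])
        out.append((c,r0+a,r0+e,r0+(a+e)/2))
    return np.array(out)
R=rod(t,"top",[(c,(195,220)) for c in range(233,268)])
print(np.polyfit(R[:,0],R[:,3],1), (R[:,2]-R[:,1]).mean().round(2))
f=np.polyfit(R[:,0],R[:,3],1)
A=plane("top",233,np.polyval(f,233),120);B=plane("top",267,np.polyval(f,267),120)
d=(B-A)[:2];print("top axis",A,B,"yaw out deg",np.degrees(np.arctan2(d[1],d[0])))
R2=rod(s,"scene",[(c,(145,190)) for c in range(348,370)])
f2=np.polyfit(R2[:,0],R2[:,3],1);print(f2,(R2[:,2]-R2[:,1]).round(1))
for nm,im in(("t",t),("s",s)):
    hh=sat(im); m=cv2.inRange(hh,(10,120,100),(28,255,255))
    n,l,st,c=cv2.connectedComponentsWithStats(m)
    for i in range(1,n):
        if st[i,4]>8 and ((nm=="t" and 215<c[i][0]<240) or (nm=="s" and 365<c[i][0]<385)): print(nm,st[i],c[i])
# tip along axis profile
for u in range(262,278): print(u,sat(t)[int(round(np.polyval(f,u))),u],end=' ')
print()
for u in range(334,350): print(u,sat(s)[int(round(np.polyval(f2,u))),u],end=' ')
```

```text
cap [479.4 -27. ] [51.9 34.2] 6.0 PCA short -83.8 cen 479.6 -27.1
copper [ 608.5 -163.3] [19.4 46.3] 79.1 PCA short -101.4 cen 608.7 -163.3
yellow [ 549.9 -297.2] [46.9 19.9] 17.6 PCA short -72.4 cen 549.9 -297.2
[  0.23888375 143.84531035] 6.12
top axis [530.1438704  186.11926901 120.        ] [509.72985501  93.15181336 120.        ] yaw out deg -102.38459343866757
[ -0.71078522 420.9225897 ] [5.9 5.6 5.2 4.9 4.6 5.2 5.  4.6 5.2 4.9 4.6 5.3 4.9 4.6 5.2 4.9 4.6 5.2
 5.9 4.6 5.5 5.9]
t [224 191   5  14  31] [225.64516129 197.16129032]
s [373 158   5   9  16] [375.5    161.4375]
262 [110   9 172] 263 [110  13 177] 264 [107  10 178] 265 [105  11 181] 266 [111  10 176] 267 [116  12 152] 268 [103  12 150] 269 [111  12 153] 270 [108  18 141] 271 [ 96 132 116] 272 [ 95 190 114] 273 [ 94 212 112] 274 [ 95 196 113] 275 [ 94 214 112] 276 [ 95 198 120] 277 [ 95 192 122] 
334 [ 96 227 111] 335 [ 96 229 110] 336 [ 97 221 112] 337 [ 96 234 110] 338 [ 96 221 112] 339 [ 96 223 112] 340 [ 96 223 113] 341 [ 96 227 110] 342 [ 96 232 110] 343 [ 96 227 110] 344 [ 97 199  96] 345 [ 96 225 109] 346 [100 121  80] 347 [170  34  68] 348 [176  78  65] 349 [161  26  78]
```

Measured: copper (608.6,-163.2) with bore at 78.6°, yellow (549.9,-297.2) with bore at -72.3°, and cap (479,-27) with bore at -83.8°. The nose is near (507.6,83.6) and the spindle's outward yaw is -102.4°, so the seat is near (533.4,200.8). Sizes and heights agree with the description, so I'm heading for copper.

Emit:
drive_tool(
  rows=[
    [[0.5, 0.38, 0, 0, 0, 0.11], [1, 0.75, 0, 0, 0, 0.22], [1, 0.75, 0, 0, 0, 0.33]],
  ],
  fingers=1,
  force=30,
)

```text
time_s: 0.48
eef_pos: [263.6, -422.4, 404.1]
ee_rot: [-0.001, 0.913, 0.408, 0.0]
force: [0.2, -0.5, -0.7]
grip_width: 1.004
```

Emit:
drive_tool(
  rows=[
    [[0.5, 0.38, -0.2, 0, 0, 0.11], [1, 0.75, -0.3, 0, 0, 0.22], [1, 0.75, -0.3, 0, 0, 0.33]],
  ],
)

```text
time_s: 0.85
eef_pos: [365.7, -345.0, 373.1]
ee_rot: [-0.002, 0.775, 0.632, 0.0]
force: [-0.8, -0.3, -0.3]
grip_width: 0.998
```

Emit:
drive_tool(
  rows=[
    [[0.5, 0.38, -0.2, 0, 0, 0], [1, 0.75, -0.3, 0, 0, 0], [1, 0.75, -0.3, 0, 0, 0]],
  ],
)

```text
time_s: 1.23
eef_pos: [467.6, -267.7, 341.9]
ee_rot: [-0.003, 0.773, 0.634, 0.0]
force: [-0.8, -0.6, 0.7]
grip_width: 1.001
```

Emit:
drive_tool(
  rows=[
    [[0.5, 0.38, 0, 0, 0, 0], [1, 0.75, 0, 0, 0, 0], [1, 0.75, 0, 0, 0, 0]],
  ],
)

```text
time_s: 1.6
eef_pos: [569.2, -190.8, 341.4]
ee_rot: [-0.003, 0.772, 0.635, 0.0]
force: [-0.2, -0.3, -0.3]
grip_width: 0.997
```

Emit:
drive_tool(
  rows=[
    [[0.2, 0.14, -0.3, 0, 0, 0], [0.39, 0.275, -0.7, 0, 0, 0], [0.39, 0.275, -1, 0, 0, 0], [0.39, 0.275, -1, 0, 0, 0]],
  ],
)

```text
time_s: 2.1
eef_pos: [607.2, -164.2, 239.4]
ee_rot: [-0.005, 0.773, 0.635, -0.001]
force: [0.6, -0.2, 0.6]
grip_width: 1.005
```

Run:
```python
from h import *
s=ctrl.sense();print(s['time_s'],s['eef_pos'],s['ee_rot'],s['force'])
for n in ["scene","top"]:
    im=viewer.capture(n)[:,:,::-1]; cv2.imwrite(f"pics/{n}1.png",im)
a=cv2.imread("pics/scene1.png")[170:290,220:360];b=cv2.imread("pics/top1.png")[120:240,300:440]
cv2.imwrite("pics/c1.png",np.hstack([cv2.resize(x,(400,343),interpolation=cv2.INTER_CUBIC) for x in (a,b)]))
```

```text
2.1 [ 607.15917386 -164.22629164  239.44776293] [-5.30391733e-03  7.72597934e-01  6.34872997e-01 -7.60819618e-04] [ 0.6496314  -0.17721453  0.62420217]
```

View pics/c1.png

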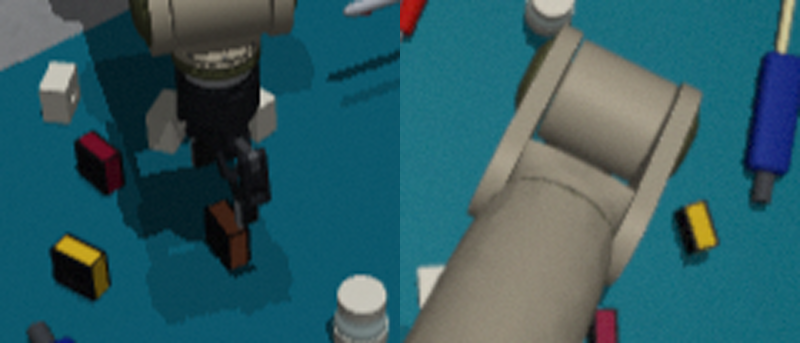

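The scene crop shows the fingers straddling the copper block at (228,235), with one jaw in front. I'm descending and gripping.

Emit:
drive_tool(
  rows=[
    [[0.015, 0.01, -0.3, 0, 0, 0], [0.015, 0.01, -0.6, 0, 0, 0], [0.015, 0.01, -0.61, 0, 0, 0], [0.015, 0.01, -0.61, 0, 0, 0]],
  ],
)

```text
time_s: 2.7
eef_pos: [609.8, -163.9, 183.9]
ee_rot: [-0.001, 0.773, 0.635, 0.001]
force: [-0.2, 0.3, 0.1]
grip_width: 1.002
```

Emit:
drive_tool(
  rows=[
    [[0, 0, 0, 0, 0, 0], [0, 0, 0, 0, 0, 0], [0, 0, 0, 0, 0, 0], [0, 0, 0, 0, 0, 0], [0, 0, 0, 0, 0, 0], [0, 0, 0, 0, 0, 0]],
  ],
  fingers=-1,
  force=30,
)

```text
time_s: 3.45
eef_pos: [610.1, -164.0, 185.1]
ee_rot: [-0.0, 0.773, 0.635, 0.002]
force: [-1.0, -0.3, 6.6]
grip_width: 0.557
```

Emit:
drive_tool(
  rows=[
    [[0, 0, 0.4, 0, 0, 0], [0, 0, 0.9, 0, 0, 0], [-0.2, 0.3, 1, 0, 0, -0.01], [-0.4, 0.8, 1, 0, 0, -0.01], [-0.4, 0.8, 1, 0, 0, -0.01]],
  ],
)

```text
time_s: 4.08
eef_pos: [569.1, -81.3, 285.3]
ee_rot: [-0.001, 0.777, 0.63, 0.001]
force: [-0.7, -0.9, -0.6]
grip_width: 0.556
```

Emit:
drive_tool(
  rows=[
    [[-0.2, 0.5, 0, 0, 0, 0], [-0.5, 0.95, 0, 0, 0, 0], [-0.5, 0.95, 0, 0, 0, 0], [-0.5, 0.95, 0, 0, 0, 0]],
  ],
)

```text
time_s: 4.58
eef_pos: [519.6, 13.1, 285.5]
ee_rot: [-0.001, 0.777, 0.63, 0.002]
force: [0.6, -0.2, -0.4]
grip_width: 0.559
```

```bash
cat >> h.py <<'E'
nose=np.array([507.6,83.6,120.]); yaw=np.radians(-102.4)
O=np.array([np.cos(yaw),np.sin(yaw),0]); L=np.array([-O[1],O[0],0]); seat=nose-120*O
def st(dz):
    s=ctrl.sense(); p=s['eef_pos']; q=s['ee_rot']
    from scipy.spatial.transform import Rotation as Rn
    R=Rn.from_quat([q[1],q[2],q[3],q[0]]).as_matrix()
    r=p-seat
    print("t",round(s['time_s'],2),"tcp",p.round(1),"ytool deg",np.degrees(np.arctan2(R[1,1],R[0,1])).round(1),"tilt z",R[:,2].round(3),"out",(r@O).round(1),"lat",(r@L).round(1),"part z",(p[2]-dz).round(1),"F out/lat/z",(s['force']@O).round(1),(s['force']@L).round(1),s['force'][2].round(1),"grip",round(s['grip_width'],3))
    return p
def snap(tag,n,box,k):
    im=viewer.capture(n)[:,:,::-1]; x0,y0,x1,y1=box
    cv2.imwrite(f"pics/{n}{tag}.png",im)
    cv2.imwrite(f"pics/c{n}{tag}.png",cv2.resize(im[y0:y1,x0:x1],None,fx=k,fy=k,interpolation=cv2.INTER_CUBIC))
E
python3 - <<'E'
from h import *
print(O,L,seat); st(161)
snap("2","scene",(280,120,440,220),4.5); snap("2","top",(180,150,330,260),4.5)
E
```

```text
[-0.21473533 -0.97667228  0.        ] [ 0.97667228 -0.21473533  0.        ] [533.36823926 200.8006734  120.        ]
t 4.58 tcp [519.6  13.1 285.5] ytool deg -11.9 tilt z [ 0.002  0.003 -1.   ] out 186.3 lat 26.9 part z 124.5 F out/lat/z 0.0 0.6 -0.4 grip 0.559
```

Emit:
drive_tool(
  rows=[
    [[-0.2, 0.2, -0.08, 0, 0, 0], [-0.185, 0.41, -0.08, 0, 0, -0.005], [-0.185, 0.41, -0.08, 0, 0, -0.005], [-0.185, 0.41, -0.08, 0, 0, -0.005]],
  ],
)

```text
time_s: 5.18
eef_pos: [501.6, 52.8, 277.3]
ee_rot: [-0.001, 0.78, 0.626, 0.001]
force: [-0.0, -0.1, -0.5]
grip_width: 0.555
```

Run:
```python
from h import *
st(161)
snap("3","scene",(280,120,440,220),4.5); snap("3","top",(180,150,330,260),4.5)
```

```text
t 5.17 tcp [501.6  52.8 277.3] ytool deg -12.5 tilt z [ 0.002  0.003 -1.   ] out 151.4 lat 0.8 part z 116.3 F out/lat/z 0.1 -0.0 -0.5 grip 0.555
```

View pics/cscene3.png

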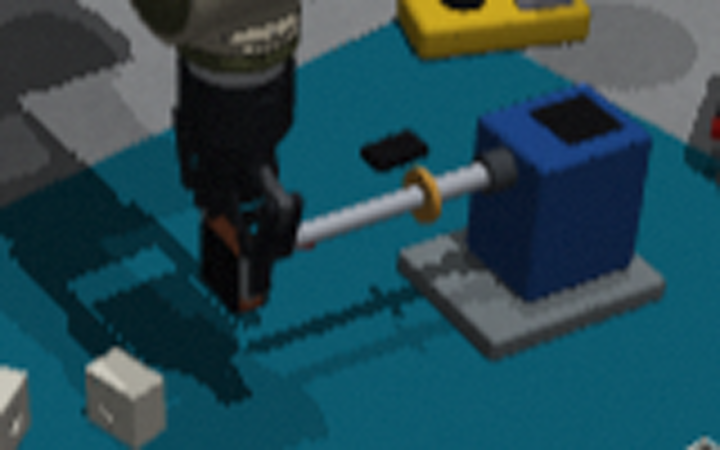

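View pics/ctop3.png

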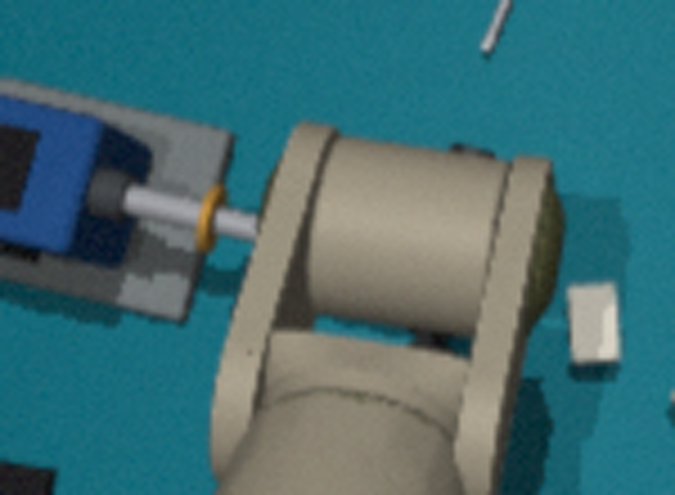

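Emit:
drive_tool(
  rows=[
    [[0.03, 0.15, 0, 0, 0, 0], [0.06, 0.3, 0, 0, 0, 0], [0.092, 0.45, 0, 0, 0, 0], [0.123, 0.6, 0, 0, 0, 0], [0.123, 0.6, 0, 0, 0, 0]],
  ],
)

```text
time_s: 5.9
eef_pos: [513.8, 114.0, 277.2]
ee_rot: [-0.001, 0.779, 0.627, 0.001]
force: [0.9, -0.0, -0.7]
grip_width: 0.557
```

Run:
```python
from h import *
st(161)
snap("4","scene",(280,120,440,220),4.5)
```

```text
t 5.9 tcp [513.8 114.  277.2] ytool deg -12.4 tilt z [ 0.001  0.003 -1.   ] out 89.0 lat -0.4 part z 116.2 F out/lat/z -0.2 0.9 -0.7 grip 0.557
```

View pics/cscene4.png

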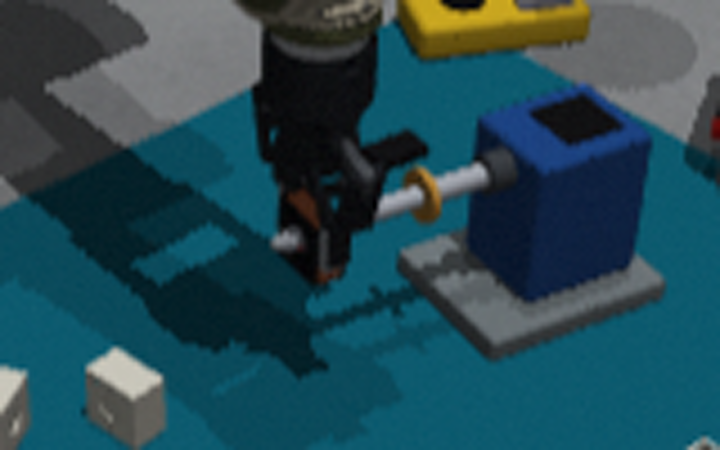

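The nose tip shows through the bore at crop (287,240) and the forces are near zero. I'm sliding on toward the shoulder.

Emit:
drive_tool(
  rows=[
    [[0.032, 0.15, 0, 0, 0, 0], [0.064, 0.3, 0, 0, 0, 0], [0.1, 0.45, 0, 0, 0, 0], [0.13, 0.6, 0, 0, 0, 0], [0.148, 0.67, 0, 0, 0, 0], [0.148, 0.67, 0, 0, 0, 0]],
  ],
)

```text
time_s: 6.7
eef_pos: [528.6, 180.7, 277.1]
ee_rot: [-0.001, 0.779, 0.627, 0.001]
force: [0.8, 0.2, -0.2]
grip_width: 0.556
```

Run:
```python
from h import *
st(161)
```

```text
t 6.7 tcp [528.6 180.7 277.1] ytool deg -12.4 tilt z [ 0.001  0.003 -1.   ] out 20.6 lat -0.3 part z 116.1 F out/lat/z -0.3 0.7 -0.2 grip 0.556
```

Emit:
drive_tool(
  rows=[
    [[0.006, 0.03, 0, 0, 0, 0], [0.012, 0.06, 0, 0, 0, 0], [0.017, 0.08, 0, 0, 0, 0], [0.021, 0.1, 0, 0, 0, 0], [0.021, 0.1, 0, 0, 0, 0]],
  ],
)

```text
time_s: 7.32
eef_pos: [530.7, 190.6, 277.1]
ee_rot: [-0.0, 0.779, 0.627, 0.001]
force: [-2.2, -3.6, 0.3]
grip_width: 0.56
```

Run:
```python
from h import *
st(161)
snap("5","scene",(280,120,440,220),4.5)
```

```text
t 7.33 tcp [530.7 190.6 277.1] ytool deg -12.4 tilt z [ 0.001  0.002 -1.   ] out 10.6 lat -0.4 part z 116.1 F out/lat/z 4.0 -1.3 0.3 grip 0.56
```

View pics/cscene5.png

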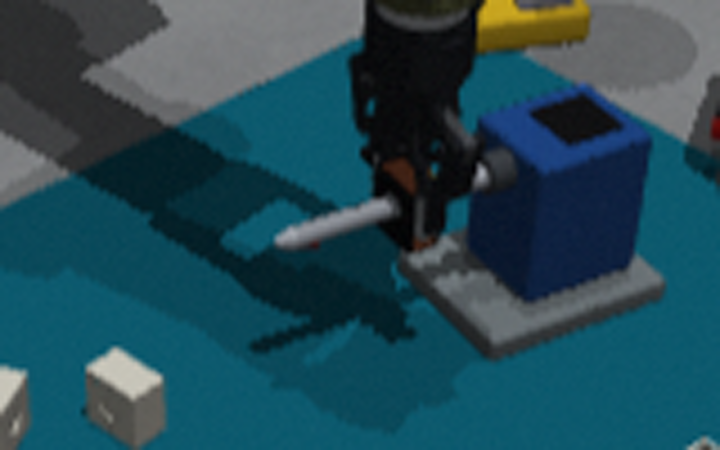

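Contact is at 4 N, about where predicted (TCP out ≈13.9). I'm easing off to a light touch, lowering to the hanging height and releasing.

Emit:
drive_tool(
  rows=[
    [[-0.005, -0.022, -0.02, 0, 0, 0], [-0.005, -0.022, -0.02, 0, 0, 0]],
  ],
)

```text
time_s: 7.62
eef_pos: [530.2, 188.3, 275.1]
ee_rot: [-0.0, 0.779, 0.627, 0.001]
force: [0.1, -2.8, 0.1]
grip_width: 0.556
```

Emit:
drive_tool(
  rows=[
    [[0, 0, 0, 0, 0, 0], [0, 0, 0, 0, 0, 0], [0, 0, 0, 0, 0, 0], [0, 0, 0, 0, 0, 0], [0, 0, 0, 0, 0, 0]],
  ],
  fingers=1,
)

```text
time_s: 8.25
eef_pos: [530.2, 188.3, 275.1]
ee_rot: [-0.001, 0.779, 0.627, 0.001]
force: [0.3, 0.6, -0.6]
grip_width: 0.999
```

Run:
```python
from h import *
st(161)
```

```text
t 8.25 tcp [530.2 188.3 275.1] ytool deg -12.4 tilt z [ 0.001  0.002 -1.   ] out 12.9 lat -0.4 part z 114.1 F out/lat/z -0.6 0.2 -0.6 grip 0.999
```

Emit:
drive_tool(
  rows=[
    [[0, 0, 0.4, 0, 0, 0], [0, 0, 0.8, 0, 0, 0], [0, -0.3, 0.8, 0, 0, 0], [0, -0.8, 0.8, 0, 0, 0], [0, -1, 0.8, 0, 0, 0]],
  ],
)

```text
time_s: 8.88
eef_pos: [530.2, 86.4, 355.2]
ee_rot: [-0.0, 0.78, 0.626, 0.001]
force: [1.1, 0.7, -0.1]
grip_width: 1.0
```

Run:
```python
from h import *
st(161)
snap("6","scene",(280,120,440,220),4.5)
```

```text
t 8.88 tcp [530.2  86.4 355.2] ytool deg -12.5 tilt z [ 0.002  0.002 -1.   ] out 112.5 lat 21.4 part z 194.2 F out/lat/z -0.9 0.9 -0.1 grip 1.0
```

View pics/cscene6.png

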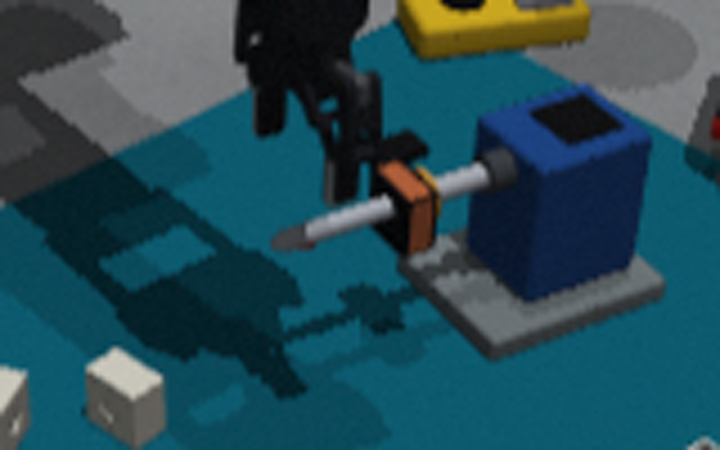

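The copper former hangs on the rod against the brass shoulder (crop (405,205)). Next is the yellow one.

Emit:
drive_tool(
  rows=[
    [[0, -0.5, 0, 0, 0, 0.1], [0.05, -1, 0, 0, 0, 0.2], [0.05, -1, 0, 0, 0, 0.2]],
  ],
)

```text
time_s: 9.3
eef_pos: [535.6, -17.0, 355.1]
ee_rot: [-0.0, 0.673, 0.739, 0.001]
force: [0.0, 0.1, 0.3]
grip_width: 1.002
```

Emit:
drive_tool(
  rows=[
    [[0, -0.5, 0, 0, 0, 0.1], [0.05, -1, -0.2, 0, 0, 0.135], [0.05, -1, -0.2, 0, 0, 0.135]],
  ],
)

```text
time_s: 9.68
eef_pos: [540.6, -118.6, 333.6]
ee_rot: [-0.001, 0.593, 0.805, 0.001]
force: [0.7, 0.8, -0.1]
grip_width: 0.996
```

Emit:
drive_tool(
  rows=[
    [[0, -0.5, -0.1, 0, 0, 0], [0.05, -1, -0.2, 0, 0, 0], [0.05, -1, -0.2, 0, 0, 0]],
  ],
)

```text
time_s: 10.05
eef_pos: [545.8, -219.7, 312.8]
ee_rot: [-0.002, 0.594, 0.804, 0.001]
force: [-0.6, 0.4, -0.4]
grip_width: 0.996
```

Run:
```python
from h import *
st(161)
```

```text
t 10.05 tcp [ 545.8 -219.7  312.8] ytool deg 17.1 tilt z [-0.002  0.003 -1.   ] out 408.0 lat 102.5 part z 151.8 F out/lat/z -0.3 -0.7 -0.4 grip 0.996
```

Emit:
drive_tool(
  rows=[
    [[0.041, -0.5, -0.2, 0, 0, 0.006], [0.041, -0.775, -0.6, 0, 0, 0.006], [0.041, -0.775, -0.6, 0, 0, 0.006], [0.041, -0.775, -0.6, 0, 0, 0.006]],
  ],
)

```text
time_s: 10.55
eef_pos: [550.7, -295.4, 254.2]
ee_rot: [-0.001, 0.59, 0.808, 0.001]
force: [0.1, 0.6, -0.3]
grip_width: 0.996
```

Run:
```python
from h import *
st(161)
snap("7","scene",(190,170,350,290),4.5)
```

```text
t 10.55 tcp [ 550.7 -295.4  254.2] ytool deg 17.7 tilt z [-0.001  0.003 -1.   ] out 480.9 lat 123.5 part z 93.2 F out/lat/z -0.6 -0.1 -0.3 grip 0.996
```

View pics/cscene7.png

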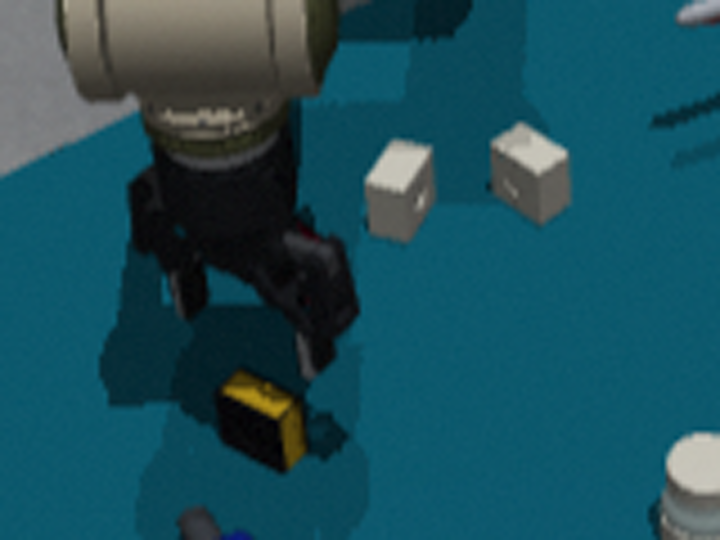

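The fingers are above the yellow block (crop (262,420)) on both sides, with the glue gun clear below. I'm descending.

Emit:
drive_tool(
  rows=[
    [[-0.008, -0.018, -0.4, 0, 0, 0], [-0.008, -0.018, -0.7, 0, 0, 0], [-0.008, -0.018, -0.7, 0, 0, 0], [-0.008, -0.018, -0.7, 0, 0, 0]],
  ],
)

```text
time_s: 11.1
eef_pos: [550.6, -297.0, 186.9]
ee_rot: [0.001, 0.589, 0.808, 0.001]
force: [-0.1, -0.4, 0.1]
grip_width: 1.003
```

Emit:
drive_tool(
  rows=[
    [[0, 0, 0, 0, 0, 0], [0, 0, 0, 0, 0, 0], [0, 0, 0, 0, 0, 0], [0, 0, 0, 0, 0, 0], [0, 0, 0, 0, 0, 0], [0, 0, 0, 0, 0, 0]],
  ],
  fingers=-1,
  force=30,
)

```text
time_s: 11.85
eef_pos: [550.9, -297.1, 188.1]
ee_rot: [0.002, 0.589, 0.808, 0.001]
force: [-0.9, 1.3, 6.3]
grip_width: 0.555
```

Run:
```python
from h import *
st(161)
```

```text
t 11.85 tcp [ 550.9 -297.1  188.1] ytool deg 17.8 tilt z [ 0.004 -0.001 -1.   ] out 482.5 lat 124.0 part z 27.1 F out/lat/z -1.1 -1.1 6.3 grip 0.555
```

Emit:
drive_tool(
  rows=[
    [[0, 0, 0.4, 0, 0, 0], [0, 0, 0.9, 0, 0, -0.05], [-0.1, 0.3, 1, 0, 0, -0.15], [-0.15, 0.85, 1, 0, 0, -0.25], [-0.15, 0.95, 1, 0, 0, -0.335], [-0.15, 0.95, 1, 0, 0, -0.335]],
  ],
)

```text
time_s: 12.6
eef_pos: [535.9, -201.5, 288.3]
ee_rot: [0.002, 0.778, 0.628, 0.0]
force: [0.5, -1.2, -0.7]
grip_width: 0.558
```

Emit:
drive_tool(
  rows=[
    [[-0.05, 0.5, 0, 0, 0, 0], [-0.15, 1, 0, 0, 0, 0], [-0.15, 1, 0, 0, 0, 0]],
  ],
)

```text
time_s: 12.98
eef_pos: [520.6, -99.8, 288.4]
ee_rot: [0.002, 0.777, 0.63, 0.0]
force: [0.6, 0.1, -0.2]
grip_width: 0.557
```

Emit:
drive_tool(
  rows=[
    [[-0.05, 0.5, 0, 0, 0, 0], [-0.15, 1, 0, 0, 0, 0], [-0.15, 1, 0, 0, 0, 0], [-0.15, 1, 0, 0, 0, 0]],
  ],
)

```text
time_s: 13.48
eef_pos: [506.2, -1.0, 288.5]
ee_rot: [0.002, 0.777, 0.63, 0.0]
force: [-0.2, -0.3, 0.1]
grip_width: 0.553
```

Run:
```python
from h import *
p=st(164); print((seat+151*O-p)[:2])
```

```text
t 13.47 tcp [506.2  -1.  288.5] ytool deg -11.9 tilt z [ 0.003 -0.003 -1.   ] out 203.0 lat 16.8 part z 124.5 F out/lat/z 0.4 -0.2 0.1 grip 0.553
[-5.22851109 54.35433982]
```

Emit:
drive_tool(
  rows=[
    [[-0.05, 0.1, -0.08, 0, 0, -0.006], [-0.053, 0.4, -0.08, 0, 0, -0.006], [-0.053, 0.54, -0.08, 0, 0, -0.006], [-0.053, 0.54, -0.08, 0, 0, -0.006], [-0.053, 0.54, -0.08, 0, 0, -0.006]],
  ],
)

```text
time_s: 14.1
eef_pos: [501.0, 52.4, 280.4]
ee_rot: [0.002, 0.78, 0.626, 0.0]
force: [0.5, -0.1, -0.7]
grip_width: 0.559
```

Run:
```python
from h import *
p=st(164); print((seat+151*O-p)[:2])
snap("8","scene",(280,120,440,220),4.5)
```

```text
t 14.1 tcp [501.   52.4 280.4] ytool deg -12.5 tilt z [ 0.003 -0.003 -1.   ] out 151.9 lat 0.2 part z 116.4 F out/lat/z -0.0 0.5 -0.7 grip 0.559
[-0.02774888  0.96881575]
```

View pics/cscene8.png

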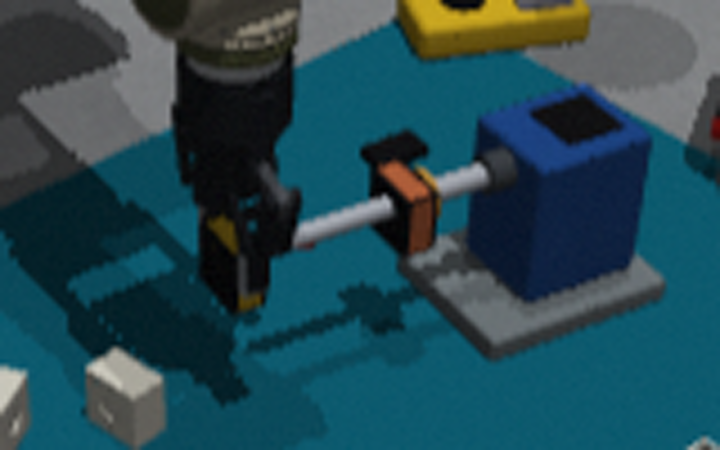

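Emit:
drive_tool(
  rows=[
    [[0.032, 0.15, 0, 0, 0, 0], [0.065, 0.3, 0, 0, 0, 0], [0.1, 0.45, 0, 0, 0, 0], [0.13, 0.6, 0, 0, 0, 0], [0.13, 0.6, 0, 0, 0, 0]],
  ],
)

```text
time_s: 14.78
eef_pos: [514.0, 113.4, 280.3]
ee_rot: [0.002, 0.779, 0.627, 0.0]
force: [-1.1, -0.2, -0.9]
grip_width: 0.557
```

Run:
```python
from h import *
p=st(164)
```

```text
t 14.78 tcp [514.  113.4 280.3] ytool deg -12.4 tilt z [ 0.003 -0.003 -1.   ] out 89.5 lat -0.2 part z 116.3 F out/lat/z 0.5 -1.1 -0.9 grip 0.557
```

Emit:
drive_tool(
  rows=[
    [[0.032, 0.15, 0, 0, 0, 0], [0.065, 0.3, 0, 0, 0, 0], [0.09, 0.4, 0, 0, 0, 0], [0.1, 0.45, 0, 0, 0, 0], [0.108, 0.49, 0, 0, 0, 0], [0.114, 0.52, 0, 0, 0, 0], [0.114, 0.52, 0, 0, 0, 0]],
  ],
)

```text
time_s: 15.65
eef_pos: [525.4, 165.2, 280.3]
ee_rot: [0.002, 0.779, 0.627, -0.0]
force: [-1.3, -3.6, -0.3]
grip_width: 0.56
```

Run:
```python
from h import *
p=st(164)
snap("9","scene",(280,120,440,220),4.5)
```

```text
t 15.65 tcp [525.4 165.2 280.3] ytool deg -12.4 tilt z [ 0.003 -0.003 -1.   ] out 36.5 lat -0.1 part z 116.3 F out/lat/z 3.8 -0.5 -0.3 grip 0.56
```

View pics/cscene9.png

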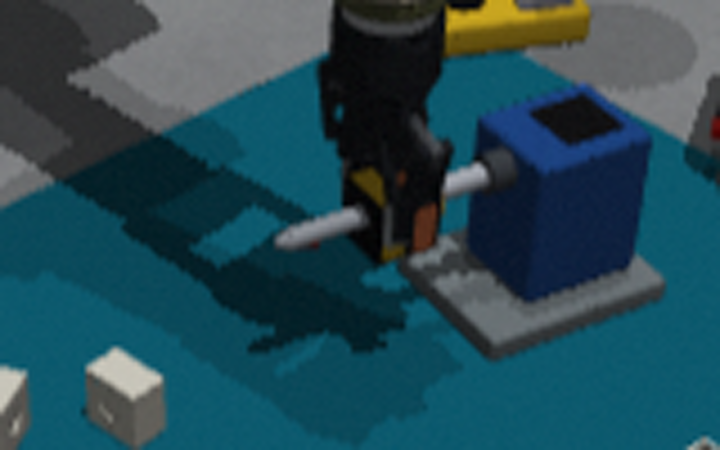

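Contact is at 3.8 N at out 36.5, which puts the rest contact at 39.7 (39.6 expected). I'm easing off and releasing.

Emit:
drive_tool(
  rows=[
    [[-0.005, -0.022, -0.02, 0, 0, 0], [-0.005, -0.022, -0.02, 0, 0, 0]],
  ],
)

```text
time_s: 15.95
eef_pos: [524.9, 162.7, 278.2]
ee_rot: [0.002, 0.779, 0.626, 0.0]
force: [0.8, -2.2, -1.1]
grip_width: 0.558
```

Emit:
drive_tool(
  rows=[
    [[0, 0, 0, 0, 0, 0], [0, 0, 0, 0, 0, 0], [0, 0, 0, 0, 0, 0], [0, 0, 0, 0, 0, 0], [0, 0, 0, 0, 0, 0]],
  ],
  fingers=1,
)

```text
time_s: 16.58
eef_pos: [524.9, 162.8, 278.2]
ee_rot: [0.002, 0.779, 0.626, 0.0]
force: [-0.0, 0.4, 0.1]
grip_width: 1.0
```

Emit:
drive_tool(
  rows=[
    [[0, 0, 0.4, 0, 0, 0], [0, 0, 0.7, 0, 0, 0], [-0.1, -0.4, 0.7, 0, 0, 0], [-0.3, -0.95, 0.7, 0, 0, 0.1], [-0.3, -1, 0.7, 0, 0, 0.2], [-0.3, -1, 0.7, 0, 0, 0.207]],
  ],
)

```text
time_s: 17.32
eef_pos: [494.9, 62.3, 348.3]
ee_rot: [0.002, 0.668, 0.744, 0.001]
force: [0.2, 0.3, -0.8]
grip_width: 1.002
```

Run:
```python
from h import *
p=st(164)
snap("10","scene",(280,120,440,220),4.5)
```

```text
t 17.32 tcp [494.9  62.3 348.3] ytool deg 6.1 tilt z [ 0.004 -0.002 -1.   ] out 143.5 lat -7.8 part z 184.3 F out/lat/z -0.3 0.2 -0.8 grip 1.002
```

View pics/cscene10.png

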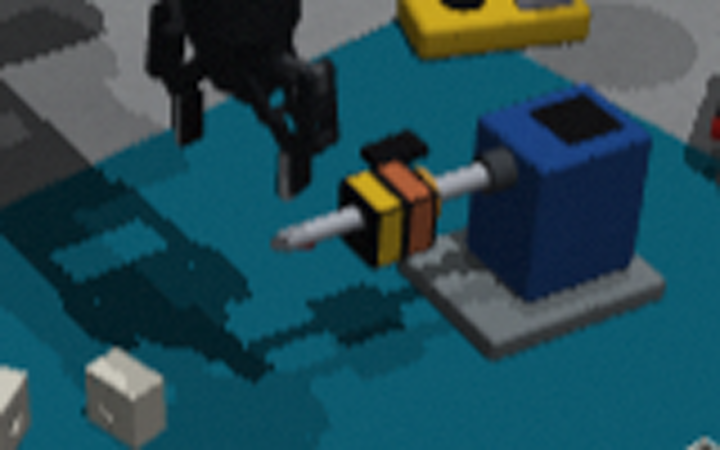

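Yellow sits flush against copper (crop (375,215) and (405,205)). Next is the cap.

Emit:
drive_tool(
  rows=[
    [[-0.1, -0.5, 0, 0, 0, 0], [-0.16, -0.893, -0.3, 0, 0, 0], [-0.16, -0.893, -0.8, 0, 0, 0], [-0.16, -0.893, -1, 0, 0, 0], [-0.16, -0.893, -1, 0, 0, 0]],
  ],
)

```text
time_s: 18.0
eef_pos: [478.9, -25.9, 247.2]
ee_rot: [0.001, 0.669, 0.743, -0.0]
force: [-0.5, -0.5, 0.3]
grip_width: 1.0
```

Run:
```python
from h import *
p=st(164)
snap("11","scene",(230,130,390,250),4.5)
```

```text
t 18.0 tcp [478.9 -25.9 247.2] ytool deg 6.0 tilt z [ 0.001 -0.001 -1.   ] out 233.1 lat -4.5 part z 83.2 F out/lat/z 0.6 -0.4 0.3 grip 1.0
```

View pics/cscene11.png

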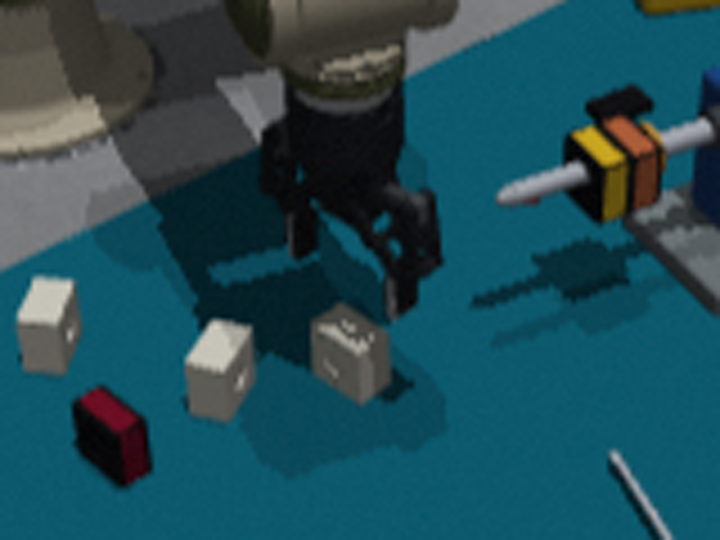

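The gripper is over the leftmost white block (crop (350,355)); the other two whites are to its left in the picture, which is the robot's right. I'm descending and gripping.

Emit:
drive_tool(
  rows=[
    [[0, -0.01, -0.35, 0, 0, 0], [0, -0.01, -0.63, 0, 0, 0], [0, -0.01, -0.64, 0, 0, 0], [0, -0.01, -0.64, 0, 0, 0]],
  ],
)

```text
time_s: 18.55
eef_pos: [479.9, -26.9, 185.9]
ee_rot: [0.003, 0.669, 0.743, 0.001]
force: [0.2, 0.0, -0.1]
grip_width: 0.998
```

Emit:
drive_tool(
  rows=[
    [[0, 0, 0, 0, 0, 0], [0, 0, 0, 0, 0, 0], [0, 0, 0, 0, 0, 0], [0, 0, 0, 0, 0, 0], [0, 0, 0, 0, 0, 0], [0, 0, 0, 0, 0, 0]],
  ],
  fingers=-1,
  force=50,
)

```text
time_s: 19.3
eef_pos: [480.2, -26.9, 186.8]
ee_rot: [0.004, 0.669, 0.743, 0.001]
force: [-0.8, 1.6, 7.7]
grip_width: 0.551
```

Run:
```python
from h import *
p=st(161)
```

```text
t 19.3 tcp [480.2 -26.9 186.8] ytool deg 6.0 tilt z [ 0.007 -0.003 -1.   ] out 233.8 lat -3.1 part z 25.8 F out/lat/z -1.4 -1.2 7.7 grip 0.551
```

Emit:
drive_tool(
  rows=[
    [[0, 0, 0.4, 0, 0, 0], [0, 0, 0.95, 0, 0, -0.05], [0.05, 0, 0.955, 0, 0, -0.15], [0.1, 0.3, 0.955, 0, 0, -0.204], [0.199, 0.7, 0.955, 0, 0, -0.204], [0.199, 0.76, 0.955, 0, 0, -0.204], [0.199, 0.76, 0.955, 0, 0, -0.204]],
  ],
)

```text
time_s: 20.18
eef_pos: [499.9, 49.1, 282.4]
ee_rot: [0.004, 0.779, 0.627, 0.001]
force: [-0.6, -0.5, -0.5]
grip_width: 0.554
```

Run:
```python
from h import *
p=st(162.8)
snap("12","scene",(280,120,440,220),4.5)
```

```text
t 20.18 tcp [499.9  49.1 282.4] ytool deg -12.3 tilt z [ 0.006 -0.005 -1.   ] out 155.4 lat -0.1 part z 119.6 F out/lat/z 0.6 -0.5 -0.5 grip 0.554
```

View pics/cscene12.png

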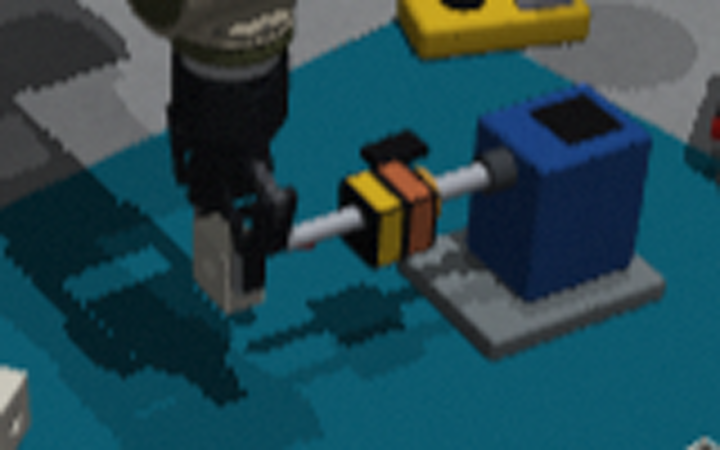

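Emit:
drive_tool(
  rows=[
    [[0.032, 0.15, 0, 0, 0, 0], [0.045, 0.2, 0, 0, 0, 0], [0.054, 0.245, 0, 0, 0, 0], [0.054, 0.245, 0, 0, 0, 0]],
  ],
)

```text
time_s: 20.72
eef_pos: [505.4, 73.3, 282.4]
ee_rot: [0.004, 0.779, 0.627, 0.001]
force: [0.6, -0.0, 0.2]
grip_width: 0.556
```

Run:
```python
from h import *
p=st(162.8)
```

```text
t 20.73 tcp [505.4  73.3 282.4] ytool deg -12.3 tilt z [ 0.006 -0.005 -1.   ] out 130.6 lat 0.0 part z 119.6 F out/lat/z -0.1 0.6 0.2 grip 0.556
```

Now inside the cone region with no force. I'm continuing in small steps.

Emit:
drive_tool(
  rows=[
    [[0.01, 0.04, 0, 0, 0, 0], [0.018, 0.08, 0, 0, 0, 0], [0.021, 0.1, 0, 0, 0, 0], [0.021, 0.1, 0, 0, 0, 0]],
  ],
)

```text
time_s: 21.22
eef_pos: [507.4, 83.4, 282.3]
ee_rot: [0.004, 0.779, 0.627, 0.0]
force: [-1.7, 0.6, 1.1]
grip_width: 0.556
```

Run:
```python
from h import *
p=st(162.8)
```

```text
t 21.23 tcp [507.4  83.4 282.3] ytool deg -12.3 tilt z [ 0.005 -0.005 -1.   ] out 120.2 lat -0.2 part z 119.5 F out/lat/z -0.2 -1.8 1.1 grip 0.556
```

Emit:
drive_tool(
  rows=[
    [[-0.005, 0.001, 0.004, 0, 0, 0], [0.005, 0.04, 0.004, 0, 0, 0], [0.009, 0.06, 0.004, 0, 0, 0], [0.009, 0.06, 0.004, 0, 0, 0]],
  ],
)

```text
time_s: 21.72
eef_pos: [508.3, 89.6, 282.6]
ee_rot: [0.004, 0.779, 0.627, 0.0]
force: [-0.6, -0.2, -0.7]
grip_width: 0.556
```

Run:
```python
from h import *
p=st(162.8); snap("13","scene",(280,120,440,220),4.5); p=st(162.8)
```

```text
t 21.73 tcp [508.3  89.6 282.6] ytool deg -12.3 tilt z [ 0.005 -0.005 -1.   ] out 114.0 lat -0.6 part z 119.8 F out/lat/z 0.3 -0.5 -0.7 grip 0.556
t 21.77 tcp [508.3  89.5 282.6] ytool deg -12.3 tilt z [ 0.005 -0.005 -1.   ] out 114.1 lat -0.6 part z 119.8 F out/lat/z -0.0 -0.4 -2.4 grip 0.558
```

View pics/cscene13.png

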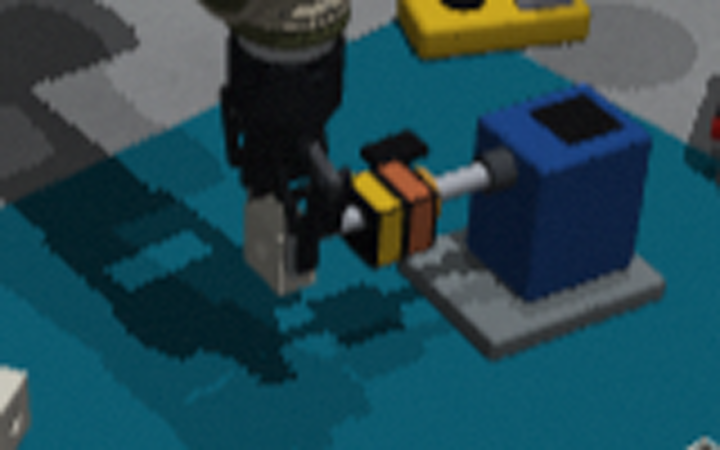

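Emit:
drive_tool(
  rows=[
    [[0.006, 0.03, -0.003, 0, 0, 0], [0.013, 0.06, -0.003, 0, 0, 0], [0.017, 0.08, -0.003, 0, 0, 0], [0.017, 0.08, -0.003, 0, 0, 0]],
  ],
)

```text
time_s: 22.28
eef_pos: [509.8, 97.6, 281.9]
ee_rot: [0.003, 0.779, 0.627, -0.0]
force: [-1.7, -3.6, -6.4]
grip_width: 0.556
```

Run:
```python
from h import *
p=st(162.8)
```

```text
t 22.27 tcp [509.8  97.6 281.9] ytool deg -12.3 tilt z [ 0.004 -0.005 -1.   ] out 105.9 lat -0.8 part z 119.1 F out/lat/z 3.9 -0.9 -6.4 grip 0.556
```

Emit:
drive_tool(
  rows=[
    [[0.005, 0.02, 0, 0, 0, 0], [0.009, 0.04, 0, 0, 0, 0], [0.011, 0.05, 0, 0, 0, 0], [0.011, 0.05, 0, 0, 0, 0]],
  ],
)

```text
time_s: 22.78
eef_pos: [510.8, 102.3, 281.6]
ee_rot: [0.003, 0.779, 0.627, -0.001]
force: [-2.4, -7.5, -6.4]
grip_width: 0.555
```

Run:
```python
from h import *
p=st(162.8)
```

```text
t 22.77 tcp [510.8 102.3 281.6] ytool deg -12.3 tilt z [ 0.003 -0.006 -1.   ] out 101.1 lat -0.9 part z 118.8 F out/lat/z 7.8 -0.7 -6.4 grip 0.555
```

Emit:
drive_tool(
  rows=[
    [[0.003, 0.015, 0.002, 0, 0, 0], [0.007, 0.03, 0.002, 0, 0, 0], [0.007, 0.03, 0.002, 0, 0, 0]],
  ],
)

```text
time_s: 23.15
eef_pos: [511.4, 104.9, 281.6]
ee_rot: [0.003, 0.779, 0.628, -0.002]
force: [-1.7, -8.0, -5.1]
grip_width: 0.554
```

Run:
```python
from h import *
p=st(162.8)
```

```text
t 23.15 tcp [511.4 104.9 281.6] ytool deg -12.3 tilt z [ 0.002 -0.007 -1.   ] out 98.4 lat -0.8 part z 118.8 F out/lat/z 8.2 0.0 -5.1 grip 0.554
```

Emit:
drive_tool(
  rows=[
    [[0.005, 0.02, 0, 0, 0, 0], [0.009, 0.04, 0, 0, 0, 0], [0.011, 0.05, 0, 0, 0, 0]],
  ],
)

```text
time_s: 23.52
eef_pos: [512.5, 109.3, 281.6]
ee_rot: [0.004, 0.779, 0.628, -0.003]
force: [-3.5, -9.5, -3.2]
grip_width: 0.557
```

Run:
```python
from h import *
p=st(162.8)
```

```text
t 23.52 tcp [512.5 109.3 281.6] ytool deg -12.3 tilt z [ 0.001 -0.009 -1.   ] out 93.9 lat -0.7 part z 118.8 F out/lat/z 10.1 -1.4 -3.2 grip 0.557
```

Emit:
drive_tool(
  rows=[
    [[0.003, 0.015, 0, 0.003, -0.002, 0], [0.006, 0.03, 0, 0.004, -0.002, 0], [0.008, 0.04, 0, 0.004, -0.002, 0]],
  ],
)

```text
time_s: 23.9
eef_pos: [513.2, 112.8, 281.5]
ee_rot: [0.003, 0.779, 0.628, -0.0]
force: [-3.2, -8.6, -3.6]
grip_width: 0.554
```

Run:
```python
from h import *
p=st(162.8)
```

```text
t 23.9 tcp [513.2 112.8 281.5] ytool deg -12.3 tilt z [ 0.003 -0.005 -1.   ] out 90.3 lat -0.8 part z 118.7 F out/lat/z 9.1 -1.2 -3.6 grip 0.554
```

Emit:
drive_tool(
  rows=[
    [[0.004, 0.02, 0, 0.002, 0, 0], [0.008, 0.04, 0, 0.002, 0, 0], [0.01, 0.05, 0, 0.002, 0, 0]],
  ],
)

```text
time_s: 24.28
eef_pos: [514.2, 117.3, 281.5]
ee_rot: [0.002, 0.779, 0.628, -0.0]
force: [-1.6, -7.8, -4.2]
grip_width: 0.558
```

Run:
```python
from h import *
p=st(162.8)
```

```text
t 24.27 tcp [514.2 117.3 281.5] ytool deg -12.3 tilt z [ 0.002 -0.003 -1.   ] out 85.7 lat -0.8 part z 118.7 F out/lat/z 8.0 0.1 -4.2 grip 0.558
```

Emit:
drive_tool(
  rows=[
    [[0.004, 0.02, 0, 0, 0, 0], [0.009, 0.04, 0, 0, 0, 0], [0.013, 0.06, 0, 0, 0, 0], [0.015, 0.07, 0, 0, 0, 0]],
  ],
)

```text
time_s: 24.78
eef_pos: [515.7, 123.8, 281.5]
ee_rot: [0.002, 0.779, 0.628, -0.001]
force: [-1.7, -8.6, -3.3]
grip_width: 0.555
```

Run:
```python
from h import *
p=st(162.8)
```

```text
t 24.77 tcp [515.7 123.8 281.5] ytool deg -12.3 tilt z [ 0.002 -0.004 -1.   ] out 79.0 lat -0.8 part z 118.7 F out/lat/z 8.8 0.2 -3.3 grip 0.555
```

Emit:
drive_tool(
  rows=[
    [[0.004, 0.02, 0, 0.001, 0, 0], [0.009, 0.04, 0, 0.001, 0, 0], [0.013, 0.06, 0, 0.001, 0, 0], [0.015, 0.07, 0, 0.001, 0, 0]],
  ],
)

```text
time_s: 25.28
eef_pos: [517.2, 130.4, 281.5]
ee_rot: [0.002, 0.779, 0.628, -0.001]
force: [-2.2, -8.5, -2.9]
grip_width: 0.554
```

Run:
```python
from h import *
p=st(162.8)
```

```text
t 25.27 tcp [517.2 130.4 281.5] ytool deg -12.3 tilt z [ 0.001 -0.004 -1.   ] out 72.3 lat -0.7 part z 118.7 F out/lat/z 8.8 -0.4 -2.9 grip 0.554
```

Emit:
drive_tool(
  rows=[
    [[0.004, 0.02, 0, 0.001, 0, 0], [0.008, 0.04, 0, 0.001, 0, 0], [0.011, 0.05, 0, 0.001, 0, 0], [0.013, 0.06, 0, 0.001, 0, 0]],
  ],
)

```text
time_s: 25.78
eef_pos: [518.5, 135.9, 281.5]
ee_rot: [0.001, 0.779, 0.627, -0.001]
force: [-2.4, -7.1, -3.8]
grip_width: 0.555
```

Run:
```python
from h import *
p=st(162.8)
```

```text
t 25.77 tcp [518.5 135.9 281.5] ytool deg -12.3 tilt z [ 0.001 -0.003 -1.   ] out 66.6 lat -0.6 part z 118.7 F out/lat/z 7.4 -0.9 -3.8 grip 0.555
```

Emit:
drive_tool(
  rows=[
    [[0.002, 0.01, 0, 0.001, 0, 0], [0.004, 0.02, 0, 0.001, 0, 0], [0.006, 0.03, 0, 0.001, 0, 0], [0.006, 0.03, 0, 0.001, 0, 0]],
  ],
)

```text
time_s: 26.28
eef_pos: [519.3, 138.8, 281.9]
ee_rot: [0.001, 0.779, 0.627, -0.0]
force: [-0.8, -5.7, -0.5]
grip_width: 0.554
```

Run:
```python
from h import *
p=st(162.8)
snap("14","scene",(280,120,440,220),4.5)
p=st(162.8)
```

```text
t 26.27 tcp [519.3 138.8 281.9] ytool deg -12.3 tilt z [ 0.002 -0.002 -1.   ] out 63.6 lat -0.5 part z 119.1 F out/lat/z 5.7 0.5 -0.5 grip 0.554
t 26.32 tcp [519.3 138.8 281.9] ytool deg -12.3 tilt z [ 0.001 -0.002 -1.   ] out 63.6 lat -0.5 part z 119.1 F out/lat/z 5.4 -0.0 -0.5 grip 0.557
```

View pics/cscene14.png

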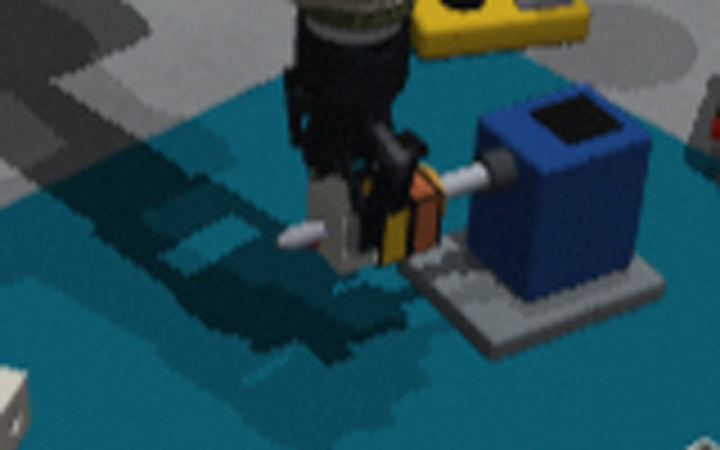

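The vertical latch load vanished (-3.8 to -0.5 N) and the axial force dropped to what the stack contact alone predicts. A red spot shows in front of the cap at crop (315,243), so the latch seems to have sprung. I'm easing off and opening.

Emit:
drive_tool(
  rows=[
    [[-0.004, -0.02, 0, 0, 0, 0], [-0.008, -0.04, 0, 0, 0, 0], [-0.008, -0.04, 0, 0, 0, 0]],
  ],
)

```text
time_s: 26.7
eef_pos: [518.5, 134.8, 282.1]
ee_rot: [0.001, 0.779, 0.627, 0.0]
force: [0.2, 0.0, -0.3]
grip_width: 0.556
```

Run:
```python
from h import *
p=st(162.8)
```

```text
t 26.7 tcp [518.5 134.8 282.1] ytool deg -12.3 tilt z [ 0.002 -0.002 -1.   ] out 67.6 lat -0.4 part z 119.3 F out/lat/z -0.1 0.2 -0.3 grip 0.556
```

Emit:
drive_tool(
  rows=[
    [[-0.006, -0.03, 0, 0, 0, 0], [-0.009, -0.042, 0, 0, 0, 0], [-0.009, -0.042, 0, 0, 0, 0]],
  ],
)

```text
time_s: 27.08
eef_pos: [517.6, 130.6, 282.1]
ee_rot: [0.001, 0.779, 0.627, 0.0]
force: [-0.6, -0.2, -0.2]
grip_width: 0.556
```

Run:
```python
from h import *
p=st(162.8)
```

```text
t 27.07 tcp [517.6 130.6 282.1] ytool deg -12.3 tilt z [ 0.002 -0.002 -1.   ] out 71.9 lat -0.3 part z 119.3 F out/lat/z 0.4 -0.5 -0.2 grip 0.556
```

Emit:
drive_tool(
  rows=[
    [[-0.001, -0.006, 0, 0, 0, 0], [-0.003, -0.013, 0, 0, 0, 0], [-0.003, -0.013, 0, 0, 0, 0]],
  ],
)

```text
time_s: 27.45
eef_pos: [517.3, 129.6, 282.2]
ee_rot: [0.001, 0.779, 0.627, 0.001]
force: [0.1, 4.6, -0.3]
grip_width: 0.556
```

Run:
```python
from h import *
p=st(162.8)
```

```text
t 27.45 tcp [517.3 129.6 282.2] ytool deg -12.3 tilt z [ 0.003 -0.001 -1.   ] out 72.9 lat -0.4 part z 119.4 F out/lat/z -4.5 -0.9 -0.3 grip 0.556
```

The latch holds: a 4.5 N pull-back reaction at out 72.9, right at the latch's square end. I'm moving the cap back in 2.5 mm and releasing.

Emit:
drive_tool(
  rows=[
    [[0.003, 0.015, -0.005, 0, 0, 0], [0.006, 0.03, -0.005, 0, 0, 0], [0.006, 0.03, -0.005, 0, 0, 0]],
  ],
)

```text
time_s: 27.82
eef_pos: [517.9, 132.6, 281.7]
ee_rot: [0.001, 0.779, 0.627, 0.001]
force: [-0.0, -0.0, -0.7]
grip_width: 0.557
```

Emit:
drive_tool(
  rows=[
    [[0, 0, 0, 0, 0, 0], [0, 0, 0, 0, 0, 0], [0, 0, 0, 0, 0, 0], [0, 0, 0, 0, 0, 0], [0, 0, 0, 0, 0, 0]],
  ],
  fingers=1,
)

```text
time_s: 28.45
eef_pos: [517.9, 132.6, 281.7]
ee_rot: [0.001, 0.779, 0.627, 0.001]
force: [-0.1, -0.7, -0.7]
grip_width: 0.995
```

Emit:
drive_tool(
  rows=[
    [[0, 0, 0.4, 0, 0, 0], [0, 0, 0.9, 0, 0, 0], [-0.2, -0.5, 1, 0, 0, 0], [-0.3, -1, 1, 0, 0, 0], [-0.3, -1, 1, 0, 0, 0]],
  ],
)

```text
time_s: 29.08
eef_pos: [487.5, 30.4, 382.0]
ee_rot: [0.001, 0.78, 0.626, 0.001]
force: [-0.5, -0.1, -0.5]
grip_width: 1.0
```

Emit:
drive_tool(
  rows=[
    [[-0.2, -0.5, 0, 0, 0, 0], [-0.5, -1, 0, 0, 0, 0], [-0.5, -1, 0, 0, 0, 0], [-0.5, -1, 0, 0, 0, 0]],
  ],
)

```text
time_s: 29.58
eef_pos: [437.9, -69.0, 382.1]
ee_rot: [0.001, 0.78, 0.626, 0.001]
force: [0.6, -0.1, 0.6]
grip_width: 1.002
```

Run:
```python
from h import *
p=st(162.8)
snap("15","scene",(320,120,440,210),6); snap("15","top",(170,160,300,250),6)
```

```text
t 29.57 tcp [437.9 -69.  382.1] ytool deg -12.5 tilt z [ 0.003 -0.001 -1.   ] out 284.0 lat -35.4 part z 219.3 F out/lat/z -0.1 0.6 0.6 grip 1.002
```

View pics/cscene15.png

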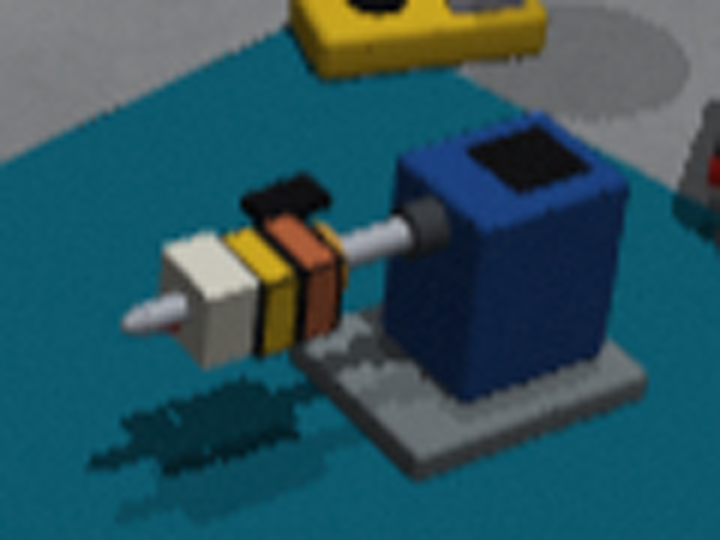

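View pics/ctop15.png

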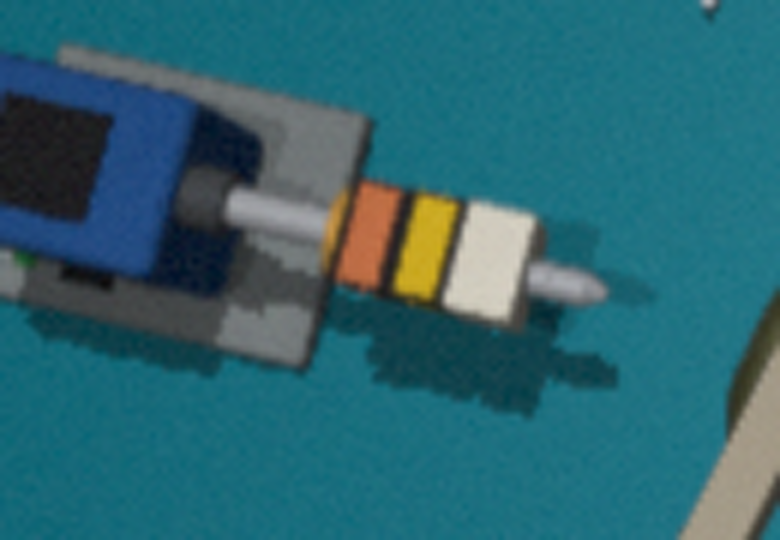

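View pics/scene15.png

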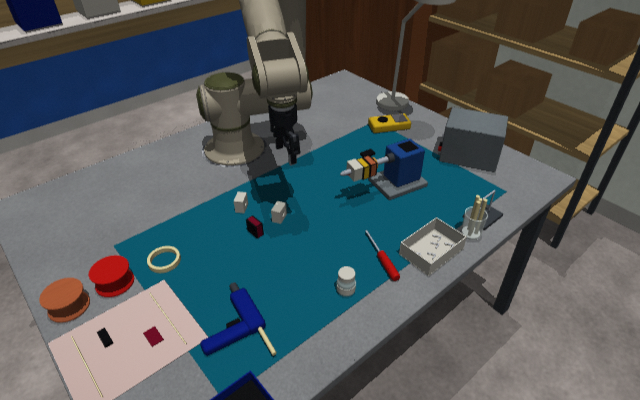

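The final views show copper, yellow and white stacked tight against the brass shoulder, with red latch just in front of the cap (scene crop (172,325)). The bystanders have not moved and the gripper is clear. I'm handing in.

```bash
python3 -c "
from rig import ctrl
print(ctrl.finish_job(), ctrl.sense()['time_s'])"
```

```text
the job is handed in; nothing more can be done
the job is handed in; nothing more can be done
```

The coil winder is loaded and handed in at about 29.6 s of the 67 s allowed. The copper former sits against the brass shoulder, the yellow one against it, and the white cap is locked behind the red latch.

- **Cap choice:** of the three white blocks, I took the one farthest to the robot's left.
- **Pressing force:** my readings, taken between steps, peaked at about 4 N seating the formers and 10 N pushing the cap over the latch. That is about 8.5 mm of spindle travel, under the 16 mm limit.
- **Latch:** the latch load vanished as the cap passed. A gentle pull back met about 4.5 N right where the latch's end should be. The last picture shows red just in front of the cap.
- **Last look:** the stack looks tight with no gaps, and the gripper is clear. The maroon former and the other bench items look unmoved.

No check failed. The one disagreement was the cap's contact point, which came out about 0.8 mm farther out than predicted, within the calibration error.

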